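# Hook a parts bin onto the tool tray's rim and slide it up against the stop

### The arm

A 6-joint arm with a two-finger parallel gripper is mounted at the origin on a cart in front of the work surface, level with it; the furniture and walls round the work are solid. World frame = base frame: x ahead of the robot, y to its left, z up, the work surface at z = 0. Lengths are in m, angles in rad, forces in N, time in s.
With the tool pointing down it reaches from about 0.3 to 0.95 m from the base axis. Payload 3.1 kg.
Tool frame: the origin (TCP) lies between the finger pads; the fingertips stand 22 mm ahead of it and the grasp point (between the pads) lies 3 mm ahead of it (bot.tip_reach is the distance from the TCP to the fingertips, in m); z points along the fingers, y is the line along which they close (so a half turn about z gives the same grasp; the last joint's range is limited). The gripper opens to 85 mm and grips with 20 to 120 N. Pads are 22 mm wide; open, the fingers measure 114 mm over their backs; the gripper's body (76 mm by 85 mm) begins 54 mm behind the grasp point. The pads swing forward as they close: fully open they stand 13 mm farther back than shut.
Start: joints at [-1.171, 0.308, 1.634, -0, 1.2, -0.07], TCP at [0.283, -0.557, 0.253] pointing down, gripper open.
Joint ranges: [-3.06, 3.06], [-0.79, 1.96], [0.05, 2.63], [-1.19, 4.34], [0.05, 2.64], [-2.94, 2.94]. Speed limits (rad/s): [2.79, 2.79, 3.14, 3.14, 3.14, 3.14].

### API

Orientations are given as a unit quaternion [x, y, z, w].
In Python, from rig import bot gives the robot as it stands. Calls block until the motion is done:
- bot.move_pose(position, orientation): joint-space move of the TCP to a pose.
- bot.movel(position, feed=0.15, rot=None): straight line of the TCP; rot=None keeps the orientation; feed is the mean speed in m/s.
- bot.move_j(angles): joint-space move.
- bot.let_go() and bot.gripper_close(newtons=None): open the fingers fully, or close them until they stop; newtons is the grip in N (None keeps the last).
- bot.dwell(seconds).
- bot.solve_ik(position, orientation): joint angles nearest the present ones, or None.
- bot.get_state(): the state.
- bot.camera(name): name is "scene" or "top" or "wrist"; returns a dict with "image" (480x640x3 uint8, blue, green, red), "fov_y" (degrees; the focal length in pixels is half the picture's height over the tangent of half this angle, whatever the lens; pixels are square), "cx", "cy" (the principal point, pixels), "cam_to_world" (4x4, takes a point from camera to world coordinates). Camera axes: x right, y up, looking along -z (the intrinsics and any distortion apply to the point x, -y, -z); pixel columns grow to the right and rows downward; lengths in m; the calibration is good to about 2 mm. A picture is of the moment at which its call begins. There is no depth.
A pose or a line that the arm cannot do raises bot.PlanningError and nothing moves.
- bot.hand_in(): hands the job in; it is judged then, once.
The state is a dict: "clock": time; "qpos": joint angles; "qd": joint speeds; "effort": joint torques, N m; "position": TCP position; "tool_rot": TCP orientation; "wrist_force": force on the tool from outside, world axes, zero at the start; "wrist_torque": the same for the moment, N m; "opening": opening from 0.0 (shut) to 1.0 (fully open); "finger_force": force on a finger pad.
Only numpy, scipy, OpenCV 4.12 (cv2) and the standard library are available. Lean on these libraries where they do the work, as an engineer would, in place of code of your own. Each camera call takes 0.05 s, during which the arm holds its last target. There are 200 camera calls.

### The job

Hook the green parts bin over the near long rim of the black tool tray, a few centimetres clear of the rim stop's orange pad, on the side that the pad faces, so that the bin hangs level inside the tray with its bent lip fully down on the rim. Then slide it along the rim until the end of its black grip bar meets the orange pad, keep it pressed there for about half a second with a light push of about 6 N, and let go, leaving it hanging home against the pad. Be gentle: press on the pad with no more than about 12 N and on the rim with no more than about 20 N, and leave the two pots in the tray standing where they are.

Things in the scene. Friction and masses are not known exactly. Their poses are not given: they have to be found in the camera images.
- bin: Loose green metal hook-on bin, 0.18 to 0.33 kg, upright on the bench. Origin: centre of its pocket's underside; x from lip to pocket, y along the rim it hooks on, z up. Pocket 44 (x) x 70 (y) x 45 mm high. Back plate: outer face x = -22 mm, up to z = 62 mm. There the lip bends to -x and ends in a downturned leg. Hung home, plate and pocket are inside the tray, the leg outside.
- bin_slot (a point): Middle of the flat underside of the bin's lip, at (-27.5, 0, 62) mm in the bin's frame, same axes. The slot below it takes the rim: 11 mm wide (x -5.5 to +5.5), open downwards and at both ends. Its outer leg (x = -5.5 side, 3 mm thick) reaches 18 mm down, the back plate (x = +5.5 side) 62 mm. The lip is 3 mm thick.
- bin_bar (a point): Centre of the bin's black grip bar, at (-27.5, 0, 81) mm in the bin's frame, same axes. The bar stands on the lip over the slot, 12 mm thick (x), 70 mm long (y, ends at +-35), 32 mm high (z -16 to +16). Pinch it across its thickness at mid-length.
- tray: Black open plywood tray, fixed, 285 x 154 x 95 mm. Origin: centre of its underside; x along its length (to the robot's right), y across, away from the robot, z up. Near long board: 9 mm thick, y = -73 to -64 mm, rim top z = 95 mm. Inner floor z = 6 mm; end boards inside at x = -133, +134 mm. A bin hung home has x along the tray's y and its origin at y = -42 to -40, z = 33 mm.
- stop: Aluminium stop, fixed on the near rim: block 17 x 26 x 30 mm, black thumb screw. Origin: middle of the rim's top, under the block; axes as a hung bin's: x into the tray, y along the rim to the robot's left, z up. A round orange pad, 17 mm across, faces -y on a pusher 17 mm above the rim. The rim is free from the pad to y = -155 mm. The stop does not give.
- stop_pusher (a point): Where the pusher leaves the stop block: (0, -13, 17) mm in the stop's frame, same axes. The orange pad's face stands 5 to 29 mm from here towards -y, set differently each time and not measured: find it by feel. The end of a hung bin's grip bar meets it. The pad gives 3 mm on a very soft spring (under 0.4 N, so it stays in touch with a bin left there), then bears hard.
- red_pot: Red plastic pot with screw cap, 48 mm across, 88 mm tall, loose, standing in the far half of the tray; origin under its centre. Leave it alone.
- white_pot: White plastic pot with screw cap, 44 mm across, 86 mm tall, loose, standing in the far half of the tray; origin under its centre. Leave it alone.
Not all that is in view belongs to the job. Leave any purple look-alike of the bin alone.

How it is judged:
On the way, in this order (a step that is already met when the one before it is completed fails the run):
1. the bin hangs inside the tray, lip down on the near rim, on the orange pad's side of the stop and not touching it (y of bin in the frame of tray between -0.045 and -0.037 m and z of bin in the frame of tray between 0.03 and 0.0352 m and angle between the x axis of bin and the y axis of tray, either way round below 0.07 rad and angle between bin's own z axis and vertical below 0.07 rad and y of bin in the frame of stop below -0.03 m and contact force between bin and stop below 0.05 N), for 0.2 s.
2. with the lip still down on the rim, the bin is pressed against the orange pad with at least 3 N for 0.3 s (y of bin in the frame of tray between -0.045 and -0.037 m and z of bin in the frame of tray between 0.03 and 0.0352 m and angle between the x axis of bin and the y axis of tray, either way round below 0.07 rad and angle between bin's own z axis and vertical below 0.07 rad and y of bin in the frame of stop below -0.03 m and contact force between bin and stop above 3 N), for 0.3 s.
At the end, for the whole second after the job is handed in: The bin hangs inside the near rim by its lip (origin at y -45 to -37, z 30 to 35.2 mm in the tray's frame; square and upright within 4 degrees), on the pad's side of the stop with the pad touching its grip bar (over 0.05 N), let go and at rest; both pots upright (y of bin in the frame of tray between -0.045 and -0.037 m and z of bin in the frame of tray between 0.03 and 0.0352 m and angle between the x axis of bin and the y axis of tray, either way round below 0.07 rad and angle between bin's own z axis and vertical below 0.07 rad and y of bin in the frame of stop below -0.03 m and contact force between bin and stop above 0.05 N and contact force between bin and the fingers below 0.1 N and linear speed of bin below 0.02 m/s and angle between each of red_pot, white_pot's own z axis and vertical below 0.2 rad).
It fails at once if the bin pressed on the tray with more than 30 N (contact force between bin and tray above 30 N).
It fails at once if the bin pressed on the stop or its pad with more than 15 N (contact force between bin and stop above 15 N).
It fails at once if a pot moved more than 20 mm (distance of any of red_pot, white_pot from where it was at the start of the episode above 0.02 m).
It also fails if it takes over 54 s, if anything falls off the work surface, if the arm or the gripper's body presses on something with over 40 N, if the wrist force passes 120 N, or if a joint passes its speed limit or range.

## Working session

There is one attempt and no reset: what is moved stays moved. The work goes in short steps, each a Python script; the robot and the scene stay as the last script left them, time stands still between calls to the robot, and variables do not carry over. Pictures are saved under pics/ and viewed, at most 10 in all, crops included, and the job is handed in when it is done.

```bash
mkdir -p pics; ls; python3 - <<'E'
from rig import bot
import cv2,numpy as np
ims=[]
for n in("scene","top"):
    c=bot.camera(n);cv2.imwrite(f"pics/{n}0.png",c["image"])
    print(n,{k:(np.round(v,4).tolist() if k=="cam_to_world" else v) for k,v in c.items() if k!="image"})
s=bot.get_state();print(s)
E
```

```text
pics
scene {'fov_y': 54.994720230129374, 'cx': 320.86452953856315, 'cy': 234.13791647143387, 'cam_to_world': [[0.4526, 0.4801, -0.7514, -0.0933], [-0.8917, 0.2378, -0.3852, -0.41], [-0.0063, 0.8444, 0.5357, 0.528], [0.0, 0.0, 0.0, 1.0]]}
top {'fov_y': 53.0552521267919, 'cx': 317.3311709518086, 'cy': 238.0033696299124, 'cam_to_world': [[-0.0269, 0.9942, -0.1045, 0.4414], [-0.9993, -0.0242, 0.0274, -0.0684], [0.0248, 0.1052, 0.9941, 1.0564], [0.0, 0.0, 0.0, 1.0]]}
{'clock': 0.1, 'qpos': array([-1.17071379e+00,  3.08931272e-01,  1.63508728e+00,  2.03908281e-06,
        1.19968736e+00, -6.96996180e-02]), 'qd': array([-0.00030776, -0.00223123, -0.00141879,  0.00116564, -0.0007929 ,
        0.0001832 ]), 'effort': array([-1.07436550e-03, -4.16408122e+01, -2.77644128e+01, -1.69005525e-04,
        4.02912454e-03,  3.05612005e-06]), 'position': array([ 0.28263148, -0.55664781,  0.2521402 ]), 'tool_rot': array([ 9.72539241e-01,  2.32736563e-01, -1.72816862e-04, -1.04240329e-03]), 'wrist_force': array([-0.6872289 ,  0.27491271,  0.71500181]), 'wrist_torque': array([-0.03086112, -0.01548924,  0.03664362]), 'finger_force': 0.0, 'opening': 0.9976067581614697}
```

View pics/scene0.png

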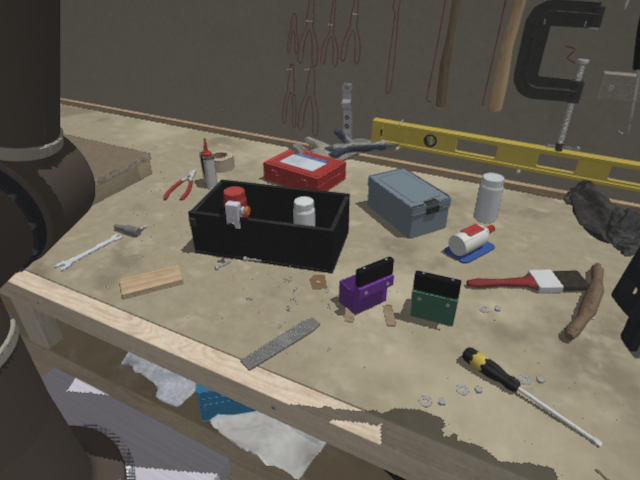

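View pics/top0.png

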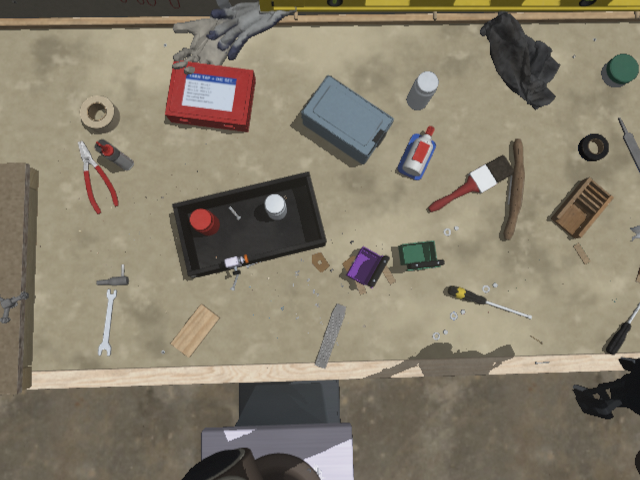

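The green bin (target) is at scene (436,297) / top (419,255). The purple look-alike is at scene (367,285) / top (367,266) and I'll leave it alone. The stop sits on the near rim at top (235,262), with its orange pad at (245,258) facing the robot's right. Next I'll check the candidates in an enlarged crop and take a wrist view above the bin.

```bash
cat > h.py <<'E'
from rig import bot
import cv2,numpy as np
from scipy.spatial.transform import Rotation as R
def ray(c,uv):
    f=240/np.tan(np.radians(c["fov_y"])/2);T=np.array(c["cam_to_world"])
    d=T[:3,:3]@np.array([(uv[0]-c["cx"])/f,-(uv[1]-c["cy"])/f,-1.]);return T[:3,3],d
def onz(c,uv,z):
    o,d=ray(c,uv);return o+d*(z-o[2])/d[2]
def proj(c,p):
    f=240/np.tan(np.radians(c["fov_y"])/2);T=np.array(c["cam_to_world"])
    q=T[:3,:3].T@(np.array(p)-T[:3,3]);return np.array([c["cx"]-f*q[0]/q[2],c["cy"]+f*q[1]/q[2]])
def down(a):  # tool z down, tool y along heading a (world, rad)
    y=np.array([np.cos(a),np.sin(a),0]);z=np.array([0,0,-1.]);return R.from_matrix(np.c_[np.cross(y,z),y,z]).as_quat()
def snap(n,name):
    c=bot.camera(n);cv2.imwrite(f"pics/{name}.png",c["image"]);return c
E
python3 - <<'E'
from h import *
t=cv2.imread("pics/top0.png");cv2.imwrite("pics/crop.png",np.hstack([cv2.resize(t[220:300,330:450],None,fx=4,fy=4,interpolation=2)[:, :],cv2.resize(t[220:300,200:280],None,fx=4,fy=4,interpolation=2)]))
s=bot.get_state();c=bot.camera("wrist");T=np.array(c["cam_to_world"])
Rt=R.from_quat(s["tool_rot"]).as_matrix()
print("cam in tool",Rt.T@(T[:3,3]-s["position"]),(Rt.T@T[:3,:3]).round(3).tolist(),c["fov_y"],c["cx"],c["cy"])
c=bot.camera("top")
hsv=cv2.cvtColor(t,cv2.COLOR_BGR2HSV)
print(onz(c,(419,255),.05),onz(c,(235,262),.095),[onz(c,p,.095) for p in((190,277),(326,244))])
for a in(0,np.pi): print(bot.solve_ik([.42,-.28,.33],down(a)),)
E
```

```text
cam in tool [ 0.0824732  -0.0012464  -0.12090929] [[-0.001, 0.948, 0.318], [1.0, 0.0, 0.001], [0.001, 0.318, -0.948]] 63.94326607409529 314.7227091692856 241.87116652418925
[ 0.50595554 -0.30959024  0.05      ] [0.49839057 0.07040494 0.095     ] [array([0.47092722, 0.15945168, 0.095     ]), array([ 0.52992632, -0.11201848,  0.095     ])]
[-6.74286263e-01  7.46049166e-03  1.82386414e+00 -4.44089210e-16
  1.31026802e+00 -6.74286263e-01]
[-6.74286263e-01  7.46049166e-03  1.82386414e+00 -4.44089210e-16
  1.31026802e+00  2.46730639e+00]
```

View pics/crop.png

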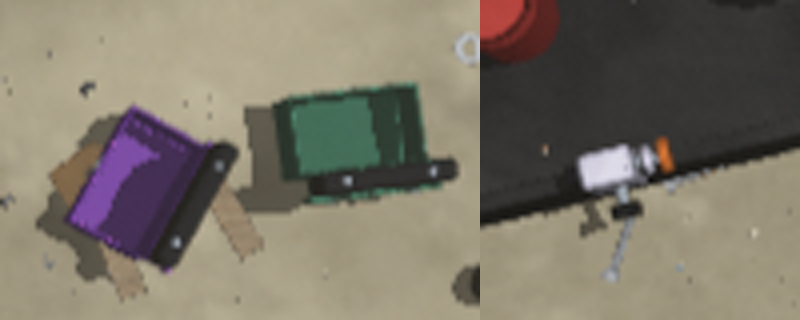

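The crop confirms it: green bin with a black bar along its lower (robot) side, so its lip faces the robot. The purple one is the look-alike. The pad is on the right of the stop. Next I'll take close wrist views.

```bash
python3 - <<'E'
from h import *
bot.move_pose([.49,-.37,.25],down(0.1)); bot.dwell(.3)
c=snap("wrist","w1"); np.save("w1.npy",c,allow_pickle=True)
bot.move_pose([.52,-.16,.25],down(0.2)); bot.dwell(.3)
c2=snap("wrist","w2"); np.save("w2.npy",c2,allow_pickle=True)
cv2.imwrite("pics/w12.png",cv2.resize(np.hstack([c["image"][:,100:540],c2["image"][:,100:540]]),(800,436)))
print(bot.get_state()["clock"])
E
```

```text
2.8417
```

View pics/w1.png

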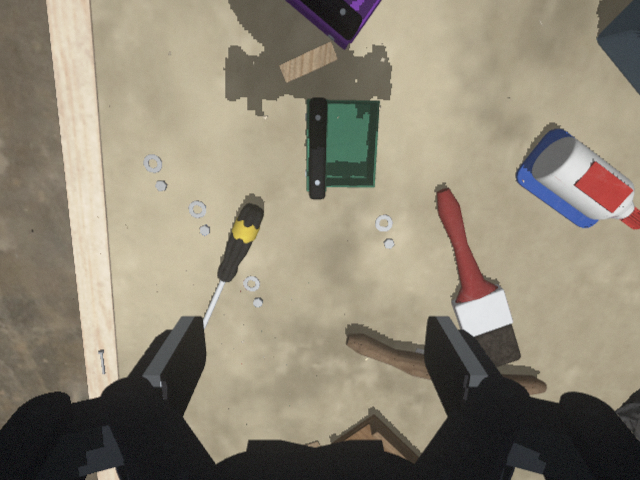

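View pics/w2.png

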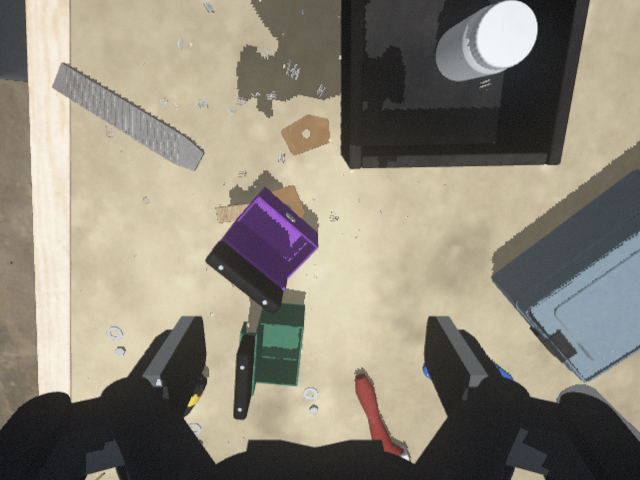

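In w1 the green bin's bar is the dark blob spanning about (316,98)–(316,198), with the pocket to its right. w2 shows the purple bin at (262,248) and the tray's right end, with its near-right corner at about (345,165). Next I'll measure the bar and take one view over the stop.

```bash
python3 - <<'E'
from h import *
c=np.load("w1.npy",allow_pickle=True).item();im=c["image"]
g=im.max(2);m=np.zeros_like(g);m[90:205,296:335]=(g[90:205,296:335]<60)
n,l,st,ce=cv2.connectedComponentsWithStats(m);k=1+st[1:,4].argmax()
pts=np.argwhere(l==k)[:,::-1].astype(np.float32);r=cv2.minAreaRect(pts);print(st[k],r)
b=cv2.boxPoints(r);P=np.array([onz(c,p,.097) for p in b]);print(P.round(4),np.linalg.norm(P-np.roll(P,1,0),axis=1))
# pocket rim z=.045 green
hsv=cv2.cvtColor(im,cv2.COLOR_BGR2HSV);gm=cv2.inRange(hsv,(65,70,20),(95,255,255));gm[:80]=0;gm[210:]=0;gm[:,:295]=0;gm[:,400:]=0
r=cv2.minAreaRect(np.argwhere(gm>0)[:,::-1].astype(np.float32));print(r);print(np.array([onz(c,p,.045) for p in cv2.boxPoints(r)]).round(4))
bot.move_pose([.46,-.03,.27],down(0.2)); bot.dwell(.3)
c=snap("wrist","w3"); np.save("w3.npy",c,allow_pickle=True)
E
```

```text
[ 309   98   21  101 1607] ((319.0, 148.0), (20.0, 100.0), 0.0)
[[ 0.4828 -0.3464  0.097 ]
 [ 0.4765 -0.2789  0.097 ]
 [ 0.4898 -0.2776  0.097 ]
 [ 0.4972 -0.345   0.097 ]] [0.01447111 0.06780997 0.01335122 0.06781278]
((342.4999694824219, 145.5), (70.99998474121094, 88.99998474121094), 0.0)
[[ 0.4807 -0.3507  0.045 ]
 [ 0.4742 -0.2795  0.045 ]
 [ 0.5305 -0.274   0.045 ]
 [ 0.5411 -0.3448  0.045 ]]
```

View pics/w3.png

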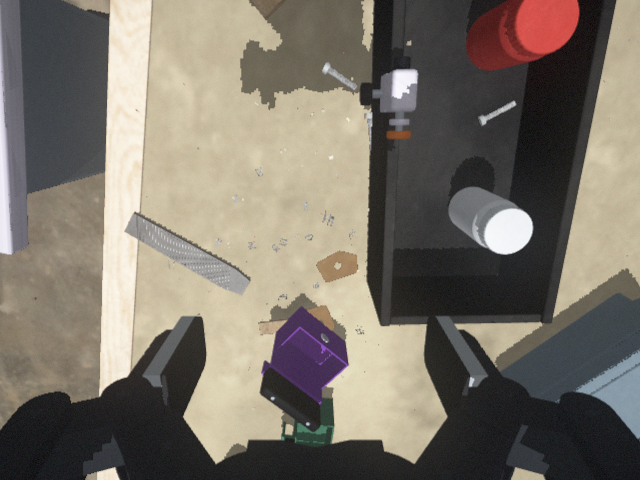

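w3 shows the stop block at (398,92), the orange pad at (398,134) and the rim running down to a corner at about (380,322), with the outer wall also visible. I'll take one view from slightly inside the tray, so the rim's outer top edge stands out against the bench.

```bash
python3 - <<'E'
from h import *
bot.move_pose([.565,-.04,.26],down(0.2)); bot.dwell(.3)
c=snap("wrist","w4"); np.save("w4.npy",c,allow_pickle=True)
im=c["image"];g=im.max(2)
pts=[]
for v in range(60,300,4):
    row=cv2.blur(g,(3,3))[v,:420].astype(int); 
    u=np.where(row>90)[0]; u=u[u<400]
    if len(u): pts.append((u.max()+.5,v))
print(pts[::4])
pts=np.array(pts);P=np.array([onz(c,p,.095) for p in pts])
print(P[::6].round(4).tolist())
hsv=cv2.cvtColor(im,cv2.COLOR_BGR2HSV)
o=cv2.inRange(hsv,(5,150,80),(18,255,255));n,l,st,ce=cv2.connectedComponentsWithStats(o)
for k in range(1,n):
    if st[k,4]>30: print(st[k],ce[k],onz(c,ce[k],.112))
E
```

```text
[(np.float64(266.5), 60), (np.float64(399.5), 76), (np.float64(260.5), 92), (np.float64(250.5), 108), (np.float64(251.5), 124), (np.float64(252.5), 140), (np.float64(253.5), 156), (np.float64(399.5), 172), (np.float64(399.5), 188), (np.float64(399.5), 204), (np.float64(399.5), 220), (np.float64(259.5), 236), (np.float64(260.5), 252), (np.float64(261.5), 268), (np.float64(262.5), 284)]
[[0.5092, 0.0687, 0.095], [0.5949, 0.0706, 0.095], [0.5031, 0.0361, 0.095], [0.5062, 0.0201, 0.095], [0.5101, 0.0037, 0.095], [0.6193, 0.0079, 0.095], [0.6242, -0.0098, 0.095], [0.522, -0.0498, 0.095], [0.5266, -0.0691, 0.095], [0.5306, -0.0893, 0.095]]
[238  83  26  10 219] [250.75799087  87.94063927] [0.50413504 0.04868638 0.112     ]
```

View pics/w4.png

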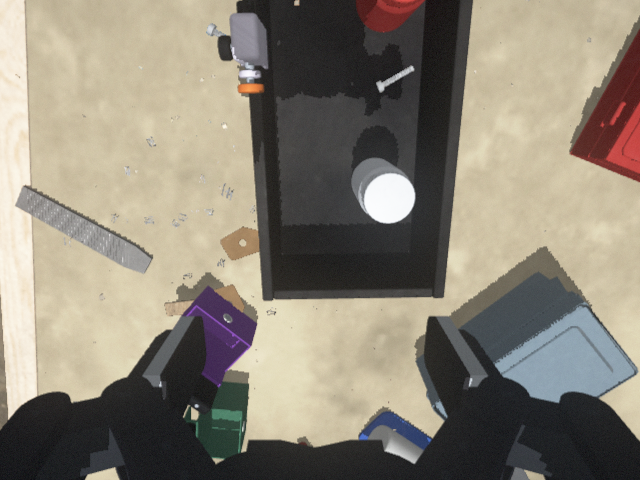

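In w4 the rim's outer edge runs from (250,108) to (262,284), with the pad at (251,88) and the white pot well clear at (388,198). Next I'll fit the rim line, check it against the 154 mm width, and grasp the bin.

```bash
python3 - <<'E'
from h import *
c=np.load("w4.npy",allow_pickle=True).item();im=c["image"]
g=cv2.blur(im.max(2),(3,3)).astype(int)
L=[];F=[]
for v in list(range(110,225,3))+list(range(262,284,3)):
    u=np.where(g[v,:300]>75)[0].max(); 
    u0=u-1; L.append((u0+(g[v,u0]-75)/max(1,g[v,u0]-g[v,u0+2])*2,v))
    q=np.where(g[v,430:500]>75)[0]
    if len(q): F.append((430+q.min()-.5,v))
def fit(a):
    P=np.array([onz(c,p,.095)[:2] for p in a])
    for _ in range(3):
        k=np.polyfit(P[:,1],P[:,0],1);e=P[:,0]-np.polyval(k,P[:,1]);P=P[abs(e)<max(2*e.std(),.0005)]
    return k,e.std(),len(P)
kl,kf=fit(L),fit(F);print(kl,kf)
a=-np.arctan(kl[0][0]);print("angle",a,-np.arctan(kf[0][0]),"width",(np.polyval(kf[0],0)-np.polyval(kl[0],0))*np.cos(a))
c1=np.load("w1.npy",allow_pickle=True).item();gg=c1["image"].max(2)
for v in range(104,196,12): 
    u=np.where(gg[v,300:335]<60)[0]+300;print(v,u.min(),u.max(),end="; ")
print()
# grasp
h=.095;p=np.array([.4866,-.3120])
bot.move_pose([*p,.2],down(h));bot.movel([*p,.091],feed=.1)
f0=bot.get_state()["wrist_force"]
bot.gripper_close(60);bot.dwell(.2);s=bot.get_state();print(s["position"],s["opening"],s["finger_force"],s["wrist_force"]-f0)
bot.movel([*p,.225],feed=.12);bot.dwell(.2);s=bot.get_state();print(s["clock"],s["opening"],s["wrist_force"],s["wrist_force"]-f0,s["wrist_torque"])
snap("wrist","w5")
E
```

```text
(array([-0.23072462,  0.51428561]), np.float64(0.00294510009275551), 44) (array([-0.21897266,  0.66215513]), np.float64(0.00022068898197439335), 47)
angle 0.22675649199097384 0.21557018072548847 width 0.1440841627200598
104 309 326; 116 309 326; 128 309 325; 140 310 325; 152 310 325; 164 309 325; 176 309 324; 188 309 324; 
[ 0.48632712 -0.31195484  0.09089227] 0.1264329616908158 62.3527729511261 [-2.36069239 -0.23949256 -0.51455696]
9.3667 0.12386464790836998 [-0.25488604  0.11974177 -2.62519996] [-0.58574755 -0.34756084 -2.23387596] [ 0.04462784  0.0529699  -0.01624859]
```

View pics/w5.png

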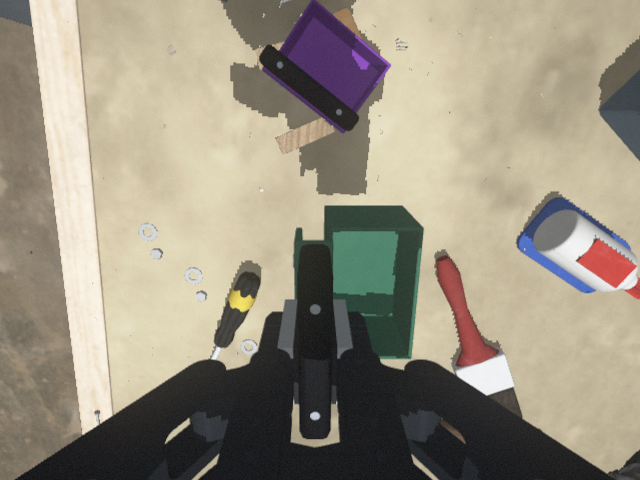

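The grasp looks good: the bar is centred and parallel between the pads. The bin weighs about 0.23 kg. The slot has only ±1 mm of play, so I'll refine the tray yaw from the top view and find the rim's inner face by feel.

```bash
python3 - <<'E'
from h import *
im=cv2.imread("pics/top0.png");c=bot.camera("top")
g=im.max(2).astype(float);g=cv2.GaussianBlur(g,(3,3),0)
def cross(u,v0,v1):  # subpixel strongest gradient
    col=g[v0:v1,u];d=np.abs(np.diff(col));k=d.argmax();w=d[max(0,k-1):k+2];return v0+max(0,k-1)+(w*np.arange(len(w))).sum()/w.sum()+.5
for nm,rng,f,z in(("near",list(range(198,222,2))+list(range(252,318,2)),lambda u:277-(u-190)*.2426,0),("far",range(185,305,2),lambda u:205-(u-175)*.235,.095)):
    P=np.array([onz(c,(u,cross(u,int(f(u))-8,int(f(u))+9)),z)[:2] for u in rng])
    for _ in range(4):
        k=np.polyfit(P[:,1],P[:,0],1);e=P[:,0]-np.polyval(k,P[:,1]);P=P[abs(e)<max(2*e.std(),.0006)]
    print(nm,k,-np.arctan(k[0]),e.std(),len(P))
# k1 check on w4 with tray edges: straightness of near outer edge rows
c4=np.load("w4.npy",allow_pickle=True).item();g4=c4["image"].max(2).astype(float)
A=[];B=[]
for v in range(110,290,2):
    r=cv2.GaussianBlur(g4[v:v+1],(5,1),0)[0]
    d=np.diff(r[240:275]);k=d.argmin();A.append((240+k+.5,v)); 
    d=np.diff(r[430:480]);k=d.argmax();B.append((430+k+.5,v))
for n,A in(("L",A),("R",B)):
    A=np.array(A);
    for _ in range(5):
        k=np.polyfit(A[:,1]-200,A[:,0],2);e=A[:,0]-np.polyval(k,A[:,1]-200);A=A[abs(e)<max(2*e.std(),.6)]
    print(n,k,e.std(),len(A)); P=np.array([onz(c4,p,.095)[:2] for p in A]);kk=np.polyfit(P[:,1],P[:,0],1);print(kk,-np.arctan(kk[0]))
E
```

```text
near [-0.22071455  0.51015617] 0.21723176147269868 0.00041273075362360134 44
far [-0.22011586  0.66273534] 0.21666081231072531 0.00033122760880045305 60
L [-1.12348977e-06  6.78703299e-02  2.55626460e+02] 0.2874194590930548 90
[-0.22060618  0.5102608 ] 0.2171284246855484
R [ 2.12497159e-06 -9.83206461e-02  4.52751496e+02] 0.2913204858121894 90
[-0.22003856  0.6631557 ] 0.21658708848885402
```

Both cameras agree: rim yaw 0.217 and outer edge at x0 = 0.5102. The 149 mm width is right, since the near board's outer face is at y = -73. Next I'll go over the tray, dip the plate inside and feel for the rim's inner face.

```bash
cat >> h.py <<'E'
a=.2169;n=np.array([np.cos(a),np.sin(a)]);t=np.array([-np.sin(a),np.cos(a)])
def P(cn,ct,z): return [*(cn*n+ct*t),z]
def st(f0=0):
    s=bot.get_state();f=s["wrist_force"]-f0;p=s["position"]
    return s["clock"],np.array([p[:2]@n,p[:2]@t,p[2]]),np.array([f[:2]@n,f[:2]@t,f[2]]),s
E
python3 - <<'E'
from h import *
np.set_printoptions(precision=4,suppress=True)
N=.5067;T=-.1345
s=bot.get_state()["position"]
bot.move_pose(P(N,T,.23),down(a));bot.dwell(.2);print(st()[:3])
bot.movel(P(N,T,.148),feed=.08);bot.dwell(.3)
f0=bot.get_state()["wrist_force"];print(st()[:3],bot.get_state()["wrist_torque"])
for i in range(1,20):
    bot.movel(P(N-.0005*i,T,.148),feed=.02);bot.dwell(.05);r=st(f0);print(i,r[0],r[1],r[2],r[3]["wrist_torque"][2])
    if abs(r[2]).max()>1.5: break
snap("scene","s5");cv2.imwrite("pics/s5c.png",cv2.resize(cv2.imread("pics/s5.png")[150:300,170:370],None,fx=4,fy=4))
E
```

```text
(10.7917, array([ 0.5066, -0.1358,  0.23  ]), array([-0.0686, -0.1965, -2.7712]))
(12.2667, array([ 0.5069, -0.1346,  0.1484]), array([ 0.4437, -0.338 , -2.5209])) [-0.0436  0.0722 -0.0351]
1 12.5667 [ 0.5062 -0.1345  0.148 ] [-1.0783 -0.2952 -0.7687] -0.05017595273762997
2 12.8667 [ 0.5057 -0.1345  0.148 ] [-0.6902 -0.017  -0.9641] -0.06600885808857523
3 13.1667 [ 0.5052 -0.1345  0.148 ] [ 0.7326  0.2216 -0.3938] 0.014185895843286762
4 13.4667 [ 0.5047 -0.1345  0.148 ] [-0.8656  0.7913 -0.5537] -0.020886419391440477
5 13.7667 [ 0.5042 -0.1345  0.148 ] [-0.2805  0.2467 -1.094 ] -0.03887099811441491
6 14.0667 [ 0.5037 -0.1345  0.148 ] [-0.6023  0.8048  0.0348] 0.014064148686763395
7 14.3667 [ 0.5032 -0.1345  0.148 ] [-0.7905  0.897  -0.8013] -0.0010783222989385124
8 14.6667 [ 0.5027 -0.1345  0.148 ] [-1.1455  0.5186 -0.2311] 0.01541785250225534
9 14.9667 [ 0.5022 -0.1345  0.148 ] [-0.7073 -0.0496  0.0549] 0.03690307717447739
10 15.2667 [ 0.5019 -0.1345  0.1481] [ 0.7142 -0.3061 -0.4794] -0.02017047536767962
11 15.5667 [ 0.5017 -0.1346  0.1482] [ 1.6123  0.4963 -1.3472] 0.059794759199900974
```

View pics/s5c.png

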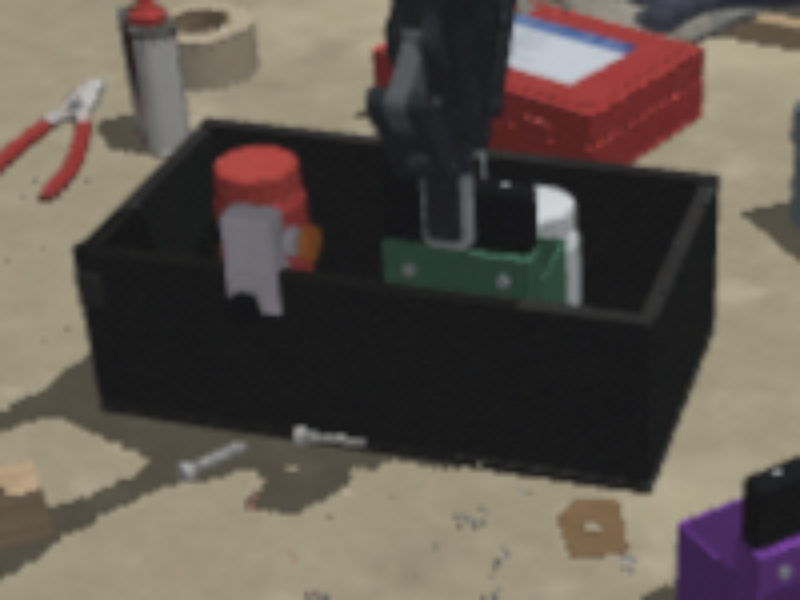

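The scene crop shows the bin inside the tray, lip above the rim at about (470,270), well right of the orange pad at (305,247). The lag shows the plate touching at n ≈ 0.5020, so the slot is centred at n ≈ 0.5030. Now I'll lower it with force checks.

```bash
python3 - <<'E'
from h import *
np.set_printoptions(precision=4,suppress=True)
N=.5030;T=-.1345
bot.movel(P(N,T,.148),feed=.03);bot.dwell(.3)
f0=np.mean([(bot.dwell(.02),bot.get_state()["wrist_force"])[1] for _ in range(8)],axis=0)
for z in [.144,.142,.140,.138,.135,.132,.129,.127,.126,.125,.1245,.124,.1235,.123]:
    bot.movel(P(N,T,z),feed=.03);bot.dwell(.08);r=st(f0);print(z,r[0],r[1],r[2])
    if r[2][2]>3 or abs(r[2][:2]).max()>4: print("stop");break
E
```

```text
0.144 16.6667 [ 0.5029 -0.1345  0.1438] [ 0.2484 -0.0368  0.0245]
0.142 17.0 [ 0.5029 -0.1345  0.1419] [-0.1408 -0.2862  0.6894]
0.14 17.3333 [ 0.503  -0.1345  0.1399] [-0.4599 -0.0252 -0.098 ]
0.138 17.6667 [ 0.5029 -0.1345  0.1379] [-1.1637 -1.0169 -0.2388]
0.135 18.0 [ 0.503  -0.1345  0.1349] [-1.1771  0.0391 -0.3068]
0.132 18.3333 [ 0.503  -0.1345  0.1319] [ 0.1472 -0.0791 -0.2292]
0.129 18.6667 [ 0.503  -0.1345  0.1289] [-0.3378 -0.6103 -0.857 ]
0.127 19.0 [ 0.503  -0.1345  0.127 ] [-0.6715  0.1093  0.2584]
0.126 19.3333 [ 0.503  -0.1345  0.126 ] [-0.2243  0.2866 -0.3154]
0.125 19.6667 [ 0.503  -0.1345  0.125 ] [-0.2163  0.6972  0.3087]
0.1245 20.0 [ 0.503  -0.1345  0.1245] [-0.2994 -0.1138  0.0203]
0.124 20.3333 [ 0.503  -0.1345  0.124 ] [-0.6087 -0.9931 -0.2666]
0.1235 20.6667 [ 0.5031 -0.1346  0.1236] [-1.0559  0.3145  1.9261]
0.123 21.0 [ 0.5031 -0.1346  0.1236] [-2.5644  0.855   7.3373]
stop
```

The bin is seated: the lip bottoms at TCP z = 0.1236. Now I'll ease off the rim and slide toward the pad, watching the force.

```bash
python3 - <<'E'
from h import *
np.set_printoptions(precision=3,suppress=True)
N=.5030;Z=.1236;T=-.1345
bot.movel(P(N,T,Z),feed=.02);bot.dwell(.35)
def avg(k=6):
    v=[]
    for _ in range(k): bot.dwell(.015);r=st();v.append(np.r_[r[1],r[2]])
    return np.mean(v,0)
base=avg(8);print(base)
T=-.112;bot.movel(P(N,T,Z),feed=.04);bot.dwell(.1);b=avg()
print(bot.get_state()["clock"],b[:3]*1e3,(b-base)[3:])
step=.001
while T<-.08:
    T+=step;bot.movel(P(N,T,Z),feed=.02);v=avg(4);f=(v-base)[3:]
    print(round(bot.get_state()["clock"],2),round(T*1e3,2),v[:3]*1e3,f)
    if f[1]<-4.5 or abs(f[0])>6 or f[2]>8: break
    if f[1]<-1.5 or T-v[1]>.0004: step=.0003
    if bot.get_state()["clock"]>38: break
np.save("base.npy",np.r_[base,T])
E
```

```text
[ 0.503 -0.135  0.124 -0.801  0.512  1.934]
22.6417 [ 503.017 -111.423  123.635] [1.444 2.205 0.016]
22.96 -111.0 [ 503.02  -111.414  123.631] [ 0.836 -0.587 -0.361]
23.27 -110.7 [ 503.042 -111.099  123.641] [ 0.928 -2.811 -0.434]
23.59 -110.4 [ 503.064 -110.47   123.629] [ 0.444 -2.743 -0.815]
23.91 -110.1 [ 503.056 -110.071  123.633] [ 1.458 -2.613 -0.614]
24.23 -109.8 [ 503.046 -109.781  123.629] [ 0.843 -2.471 -0.565]
24.54 -109.5 [ 503.042 -109.498  123.633] [ 1.251 -2.68  -0.423]
24.86 -109.2 [ 503.024 -109.21   123.631] [ 0.893 -2.437 -0.695]
25.18 -108.9 [ 503.021 -108.905  123.626] [ 1.196 -2.572  0.324]
25.49 -108.6 [ 503.006 -108.6    123.623] [ 0.557 -2.952  0.292]
25.81 -108.3 [ 503.026 -108.3    123.628] [ 0.423 -2.661  0.064]
26.12 -108.0 [ 503.013 -108.003  123.623] [ 0.441 -3.488  0.313]
26.44 -107.7 [ 503.037 -107.692  123.633] [ 0.818 -3.595  0.285]
26.76 -107.4 [ 503.029 -107.395  123.626] [ 0.783 -2.883  0.291]
27.07 -107.1 [ 503.036 -107.104  123.626] [ 1.254 -3.027  0.301]
27.39 -106.8 [ 503.038 -106.793  123.63 ] [ 1.163 -3.099  0.187]
27.71 -106.5 [ 503.028 -
[... 949 characters left out ...]
]
32.46 -102.0 [ 503.02  -101.993  123.624] [ 1.265 -3.125  1.545]
32.77 -101.7 [ 503.01  -101.691  123.605] [ 1.422 -3.905  1.682]
33.09 -101.4 [ 503.026 -101.393  123.627] [ 0.809 -4.054  2.05 ]
33.41 -101.1 [ 503.012 -101.095  123.614] [ 0.438 -4.46   1.967]
33.73 -100.8 [ 503.018 -100.793  123.616] [ 0.564 -3.534  2.366]
34.04 -100.5 [ 503.029 -100.493  123.631] [ 0.907 -3.952  1.931]
34.36 -100.2 [ 503.024 -100.19   123.614] [ 0.566 -4.119  2.554]
34.67 -99.9 [503.034 -99.895 123.63 ] [ 1.107 -3.974  2.612]
34.99 -99.6 [503.023 -99.581 123.615] [ 1.327 -4.28   2.983]
35.31 -99.3 [503.01  -99.285 123.615] [ 1.334 -4.198  2.278]
35.62 -99.0 [503.014 -98.986 123.607] [ 0.628 -4.805  2.45 ]
```

What I'm feeling is rim friction from the vertical load, since position still tracks the command exactly. I'll unload the rim slightly and continue with quicker steps. Vision puts hard contact near -0.0965.

```bash
python3 - <<'E'
from h import *
np.set_printoptions(precision=3,suppress=True)
N=.5030;Z=.1238;T=-.0990
def avg(k=4):
    v=[]
    for _ in range(k): bot.dwell(.012);r=st();v.append(np.r_[r[1],r[2]])
    return np.mean(v,0)
bot.movel(P(N,T,Z),feed=.02);bot.dwell(.1)
T+=.0004;bot.movel(P(N,T,Z),feed=.02);b=avg(6);print(b[:3]*1e3,b[3:])
step=.0004;ok=False
while T<-.085 and bot.get_state()["clock"]<46:
    T+=step;bot.movel(P(N,T,Z),feed=.02);v=avg();f=(v-b)[3:];lag=T-v[1]
    print(round(bot.get_state()["clock"],2),round(T*1e3,2),v[:3]*1e3,f)
    if f[1]<-5.3: ok=True;break
    if f[1]<-1.7 or lag>.00012: step=.00015
print(ok)
if ok:
    for _ in range(6):
        bot.dwell(.05);v=avg(4);print((v-b)[3:],v[:3]*1e3)
print(bot.get_state()["clock"])
np.save("T.npy",np.r_[b,T])
E
```

```text
[502.867 -98.431 123.633] [ 0.647 -2.204  2.237]
36.56 -98.2 [502.802 -98.067 123.636] [-0.284 -0.167 -0.538]
36.84 -97.8 [502.759 -97.686 123.645] [ 0.015  0.274 -1.158]
37.12 -97.4 [502.732 -97.276 123.638] [-0.481  0.3   -1.531]
37.41 -97.0 [502.739 -96.873 123.645] [-0.958  0.353 -1.928]
37.69 -96.6 [502.753 -96.456 123.649] [-0.772  0.253 -2.235]
37.98 -96.2 [502.775 -96.044 123.64 ] [-0.857  0.5   -2.826]
38.26 -95.8 [502.823 -95.638 123.639] [-1.07   1.203 -3.007]
38.54 -95.4 [502.857 -95.245 123.65 ] [-0.928  1.71  -3.664]
38.83 -95.0 [502.867 -95.016 123.659] [-0.963  0.306 -4.708]
39.11 -94.6 [502.866 -94.83  123.675] [-0.812 -0.653 -4.886]
39.39 -94.45 [502.882 -94.677 123.699] [-1.371 -1.292 -5.709]
39.67 -94.3 [502.892 -94.532 123.715] [-1.247 -2.772 -6.097]
39.96 -94.15 [502.873 -94.46  123.705] [-1.076 -3.675 -6.092]
40.24 -94.0 [502.892 -94.401 123.731] [-1.397 -3.748 -6.143]
40.52 -93.85 [502.887 -94.356 123.729] [-1.604 -3.844 -6.564]
40.81 -93.7 [502.899 -94.319 123.748] [-2.094 -4.01  -6.741]
41.09 -93.55 [502.893 -94.249 123.752] [-2.027 -4.722 -6.789]
41.38 -93.4 [502.908 -94.211 123.763] [-1.659 -4.653 -6.259]
41.66 -93.25 [502.912 -94.162 123.768] [-1.593 -5.212 -6.232]
41.94 -93.1 [502.912 -94.12  123.774] [-1.484 -5.563 -6.391]
True
[-1.47  -5.034 -6.544] [502.907 -94.11  123.763]
[-1.439 -4.544 -6.268] [502.91  -94.11  123.767]
[-1.101 -5.201 -6.267] [502.918 -94.117 123.774]
[-1.387 -5.35  -6.233] [502.91  -94.113 123.765]
[-1.136 -5.232 -6.47 ] [502.919 -94.122 123.782]
[-1.562 -4.97  -6.374] [502.911 -94.124 123.774]
42.4417
```

Pressed at about 5–7 N for 0.5 s. Now I'll ease back (staying within the pad's soft travel), set the lip down, let go, retreat and check.

```bash
python3 - <<'E'
from h import *
np.set_printoptions(precision=4,suppress=True)
N=.5030
bot.movel(P(N,-.0947,.1236),feed=.02);bot.dwell(.1);print(st()[:3])
bot.let_go();print(st()[:3],bot.get_state()["opening"])
bot.movel(P(N,-.0947,.20),feed=.08);bot.dwell(.1);print(st()[:3])
c=snap("scene","s6");cv2.imwrite("pics/s6c.png",cv2.resize(c["image"][150:300,170:370],None,fx=4,fy=4))
E
```

```text
(42.7917, array([ 0.5029, -0.0946,  0.1237]), array([-2.1062, -3.9865, -3.0921]))
(43.5, array([ 0.503 , -0.0946,  0.1236]), array([-0.1463,  0.0879, -0.7611])) 0.9980477293792316
(44.7083, array([ 0.5024, -0.0946,  0.1992]), array([-0.1252, -0.0997, -0.0409]))
```

View pics/s6c.png

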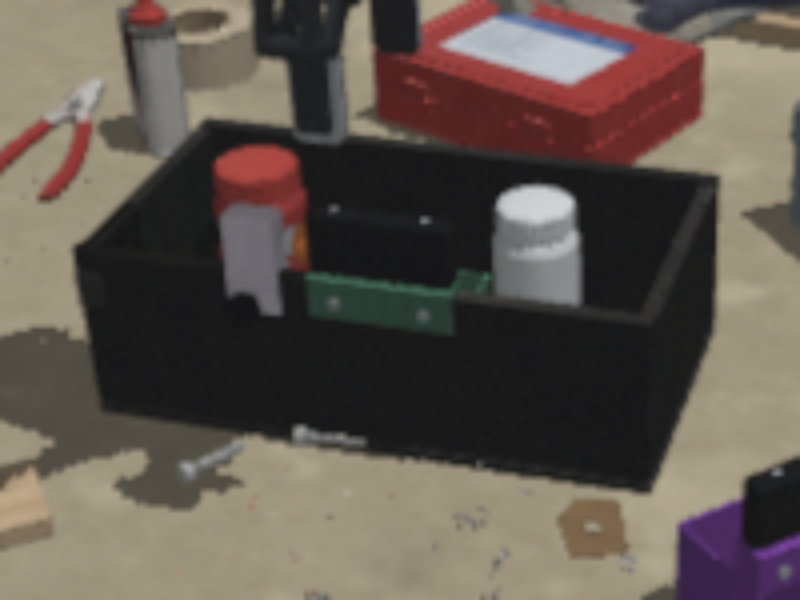

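The bin hangs level: its leg is outside the rim at (380,303), the bar end is at the orange pad at (303,243), and both pots are standing.

```bash
python3 -c "
from rig import bot
print(bot.hand_in())"
```

```text
the job is handed in; nothing more can be done
None
```

The job is handed in at about 45 s on the clock (the judge returned no verdict): the green bin hangs level on the near rim against the orange pad, after a press of about 5–7 N for half a second, and both pots are still standing.

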